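Nest the trimmings pans on the hook

ROBOT

A 7-joint arm with a two-finger parallel gripper is mounted at the origin on the work surface. World frame = base frame: x ahead of the robot, y to its left, z up, the work surface at z = 0. Lengths are in mm, angles in rad, forces in N, time in s.
With the tool pointing down it reaches from about 400 to 850 mm from the base axis. Payload 4.5 kg.
Tool frame: the origin (TCP) lies midway between the tips of the shut fingers; the grasp point (between the pads) lies 19 mm behind it; z points along the fingers, y is the line along which they close (so a half turn about z gives the same grasp; the last joint's range is limited). The gripper opens to 85 mm and grips with 20 to 120 N. Pads are 22 mm wide; open, the fingers measure 114 mm over their backs; the gripper's body (76 mm by 85 mm) begins 54 mm behind the grasp point. The pads swing forward as they close: fully open they stand 13 mm farther back than shut.
Start: joints at [-1.203, 0.689, -0.195, 1.565, 0.157, 0.902, -0.215], TCP at [204.754, 590.534, 231.317] pointing down, gripper open.
Joint ranges: [-3.01, 3.01], [-0.46, 2.08], [-1.47, 1.51], [0.13, 2.56], [-1, 4.14], [0.04, 2.09], [-2.66, 2.66]. Speed limits (rad/s): [2.57, 2.57, 3.14, 3.14, 3.14, 3.14, 3.14].

INTERFACE

Orientations are given as a unit quaternion [x, y, z, w].
In Python, from plant import r, sensors, snapshot gives the robot as it stands (r), with the cameras as plain functions and the readings (sensors).
- The arm moves only by the shell command python3 jog.py, which reads ROWS from standard input. ROWS is 1 to 20 rows, parted by a bar, with the numbers parted by spaces; each row has 7 numbers: a rotation vector rx, ry, rz in rad, then dx, dy, dz in mm, then the opening from 0.0 (shut) to 1.0 (fully open); each row shifts and turns the commanded pose from where the row before left it, along the tool's axes as they then stand; what a row does not reach is not made up. A row lasts 1/12 s, in which the tool goes at most 41.7 mm and 0.125 rad, less where a joint would pass 70% of its speed; a pose out of reach is approached as far as the arm can. The fingers move at their own pace and stop on an object; the grip force is fixed at half the most. Time passes only in rows, so rows that do not move let the fingers close. It prints the time, the measured TCP pose, the force, the opening and the grip force at its end. Input that does not fit is refused with a message, and nothing moves.
- sensors.get_state(): the state, without advancing time (a new reading comes with each control period).
- snapshot(name): name is "scene" or "side" or "wrist"; returns a dict with "img" (400x640x3 uint8, red, green, blue), "range_z" (400x640 float32, mm along the optical axis (not along the pixel's ray), 0 where there is no reading), "vertical_fov" (degrees; the focal length in pixels is half the picture's height over the tangent of half this angle, whatever the lens; pixels are square), "cx", "cy" (the principal point, pixels), "world_to_cam" (4x4, takes a point from world to camera coordinates). Camera axes: x right, y up, looking along -z (the intrinsics and any distortion apply to the point x, -y, -z); pixel columns grow to the right and rows downward; lengths in mm; the calibration is good to about 2 mm. A picture is of the moment at which its call begins.
- r.job_done(): hands the job in; it is judged then, once.
The state is a dict: "time_s": time; "joint_positions": joint angles; "joint_vel": joint speeds; "joint_torque": joint torques, N m; "eef_pos": TCP position; "tcp_rot": TCP orientation; "contact_force": force on the tool from outside, world axes, zero at the start; "moment": the same for the moment, N m; "finger_gap": opening from 0.0 (shut) to 1.0 (fully open); "grasp_force": force on a finger pad.
Only numpy, scipy, OpenCV 4.12 (cv2) and the standard library are available. Lean on these libraries where they do the work, as an engineer would, in place of code of your own. Each camera call takes 0.05 s, during which the arm holds its last target. There are 200 camera calls.

TASK

Hang the three trimmings pans on the brass hook bar by their windows: the big steel one first, then the blue one nested in it, then the red one nested in that. As you hang each one, slide it back along the bar and press it home for about half a second, firmly but gently (around 8 N, never over 15), so the rubber buffer behind them just gives, then let go; leave the three hanging snug against each other and leave the other things on the bench alone.

Things in the scene. Friction and masses are not known exactly. Their poses are not given: they have to be found in the camera images.
- pan_big: big trimmings pan, bare steel grey, about 140 g, loose, standing in a slotted wooden rest. Upright back plate 100 wide (y), 84 high (z), 6 thick (x); 3 mm side walls and a 3 mm bottom wall stand 14 mm forward (-x) of the plate, open in front and above. Origin: middle of the plate's lower edge, at mid thickness; x points to the plain back, z up
- pan_big_eye (a point): middle of the upper edge of the big pan's window (z 76 in its frame, mid thickness). The window goes through the plate, 24 wide and 30 high below this point; this edge rests on the bar when the pan hangs
- pan_big_tab (a point): middle of the big pan's grip tab, 25 mm above the eye. The tab is flat, 20 wide (y), 6 thick, 34 high, rising from the plate's top edge (8 mm above the eye); nothing but the tab is above that edge. Grip it from above with the fingers closing along y
- pan_mid: mid trimmings pan, blue, about 110 g, loose, standing in a slotted wooden rest. Upright back plate 80 wide (y), 70 high (z), 6 thick (x); 3 mm side walls and a 3 mm bottom wall stand 14 mm forward (-x) of the plate, open in front and above. Origin: middle of the plate's lower edge, at mid thickness; x points to the plain back, z up
- pan_mid_eye (a point): middle of the upper edge of the mid pan's window (z 62 in its frame, mid thickness). The window goes through the plate, 24 wide and 30 high below this point; this edge rests on the bar when the pan hangs
- pan_mid_tab (a point): middle of the mid pan's grip tab, 25 mm above the eye. The tab is flat, 34 wide (y), 6 thick, 34 high, rising from the plate's top edge (8 mm above the eye); nothing but the tab is above that edge. Grip it from above with the fingers closing along y
- pan_small: small trimmings pan, red, about 80 g, loose, standing in a slotted wooden rest. Upright back plate 60 wide (y), 56 high (z), 6 thick (x); 3 mm side walls and a 3 mm bottom wall stand 14 mm forward (-x) of the plate, open in front and above. Origin: middle of the plate's lower edge, at mid thickness; x points to the plain back, z up
- pan_small_eye (a point): middle of the upper edge of the small pan's window (z 48 in its frame, mid thickness). The window goes through the plate, 24 wide and 30 high below this point; this edge rests on the bar when the pan hangs
- pan_small_tab (a point): middle of the small pan's grip tab, 25 mm above the eye. The tab is flat, 48 wide (y), 6 thick, 34 high, rising from the plate's top edge (8 mm above the eye); nothing but the tab is above that edge. Grip it from above with the fingers closing along y
- stand: fixed hook stand with a level flat brass bar (14 wide, 6 thick, top at z 150) from the post at x 0 out to x -160. Origin on the table under the post's front; -x is the way the hook points, z up. Nothing of it is above z 160, and behind x -150 nothing is above z 155. Base plate 150 x 130 x 12. The bar is springy: it gives downward about 1 mm per 5 N, 6 mm at most. Hung pans slide along it
- bar_tip (a point): middle of the top of the upturned lip at the bar's free end (stand x -157.5, z 160): 14 wide, 5 thick, 10 mm above the bar's top; a pan's window must pass over it before the pan is lowered on to the bar
- bar_root (a point): on the bar's top at the post (stand x 0, z 150). In front of it a black rubber buffer plate, 44 wide, z 108 to 155, is set across the bar; its face stands 30 to 55 mm in front of this point (not measured, differs each time). It is sprung: gives about 1 mm per 3 N, 9 mm at most, and comes back when let go. The big pan's back meets it
- tip_cutter: chrome tip cutter, turned, 32 across, 50 high; a bystander, leave alone; origin at its underside middle
- ferrule: yellow plastic ferrule, tube 16 across, 26 high, standing; a bystander, leave alone; origin at its underside middle
- cork_block: round cork sanding block, 68 across, 28 high; a bystander, leave alone; origin at its underside middle
- chalk_holder: pewter chalk holder with a blue chalk cube, 52 across, 48 high; a bystander, leave alone; origin at its underside middle
- glue: white glue bottle, 40 across, 100 high; a bystander, leave alone; origin at its underside middle
- rest_big: fixed slotted wooden rest, 60 (x) x 116 (y) x 30 high; slot along y, 26 wide, its floor 8 mm above the table; origin under its centre. A pan stands in it, origin 7 mm to +x of the rest's centre
- rest_mid: fixed slotted wooden rest, 60 (x) x 116 (y) x 30 high; slot along y, 26 wide, its floor 8 mm above the table; origin under its centre. A pan stands in it, origin 7 mm to +x of the rest's centre
- rest_small: fixed slotted wooden rest, 60 (x) x 116 (y) x 30 high; slot along y, 26 wide, its floor 8 mm above the table; origin under its centre. A pan stands in it, origin 7 mm to +x of the rest's centre

How it is judged:
By the outcome, as a careful person would: the job done as asked, in the order asked, and still so for the second after the job is handed in, with the robot touching nothing.
It also fails if it takes over 72 s, if anything falls off the work surface, if the arm or the gripper's body presses on something with over 40 N, if the wrist force passes 120 N, or if a joint passes its speed limit or range.

## Working session

There is one attempt and no reset: what is moved stays moved. The work goes in short steps, Python scripts to look and compute and a shell command to move; the robot and the scene stay as the last step left them, time stands still between calls to the robot, and variables do not carry over. Pictures are saved under pics/ and viewed, at most 10 in all, crops included, and the job is handed in when it is done.

```bash
ls; mkdir -p pics; python3 - <<'E'
from plant import r, sensors, snapshot
import cv2,numpy as np
s=sensors.get_state();print(s)
for n in("scene","side"):
    d=snapshot(n);cv2.imwrite(f"pics/{n}0.png",d["img"][:,:,::-1]);np.savez(f"pics/{n}0.npz",**d)
    print(n,d["vertical_fov"],d["cx"],d["cy"],d["world_to_cam"].round(3).tolist(),[k for k in d])
E
```

```text
jog.py
pics
plant.py
{'time_s': 0.0, 'joint_positions': array([-1.20321965,  0.69000303, -0.19451647,  1.5664049 ,  0.15727264,
        0.90248267, -0.21507536]), 'joint_vel': array([-0.00199865, -0.00052789, -0.00043407,  0.00029212,  0.00106953,
        0.00117287,  0.0002881 ]), 'joint_torque': array([ 1.04936222e-03, -5.39622009e+01, -1.26600165e+00, -1.58539760e+01,
        9.15059878e-03,  9.68059787e-03,  4.14574231e-06]), 'eef_pos': array([204.57658793, 589.8505742 , 230.45600285]), 'tcp_rot': array([ 1.66064618e-01,  9.86114411e-01, -9.48924974e-04, -1.01860912e-04]), 'contact_force': array([1.00050124, 0.89221232, 1.03031086]), 'moment': array([-0.00928031,  0.03780206,  0.01739301]), 'grasp_force': 0.0, 'finger_gap': 1.0012087969214738}
scene 48.56184358976924 318.4451986001022 194.98314477683323 [[-0.446, 0.895, 0.015, 231.96], [-0.7, -0.359, 0.617, 303.777], [0.557, 0.265, 0.787, -1289.082], [0.0, 0.0, 0.0, 1.0]] ['img', 'range_z', 'vertical_fov', 'cx', 'cy', 'world_to_cam']
side 43.29703201819843 320.6966841027144 200.56904451217088 [[-0.981, -0.192, -0.017, 517.83], [0.105, -0.609, 0.786, -141.223], [-0.161, 0.77, 0.618, -1021.382], [0.0, 0.0, 0.0, 1.0]] ['img', 'range_z', 'vertical_fov', 'cx', 'cy', 'world_to_cam']
```

View pics/scene0.png

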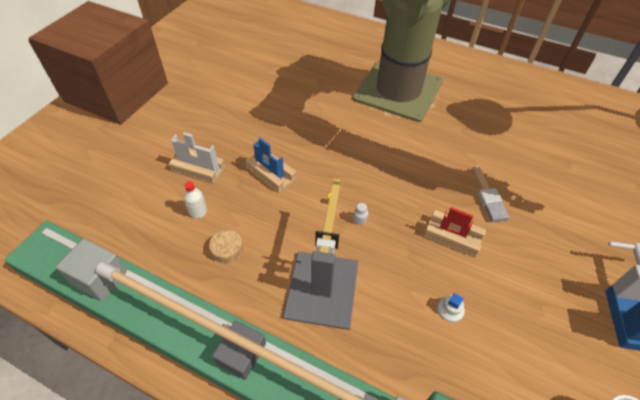

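View pics/side0.png

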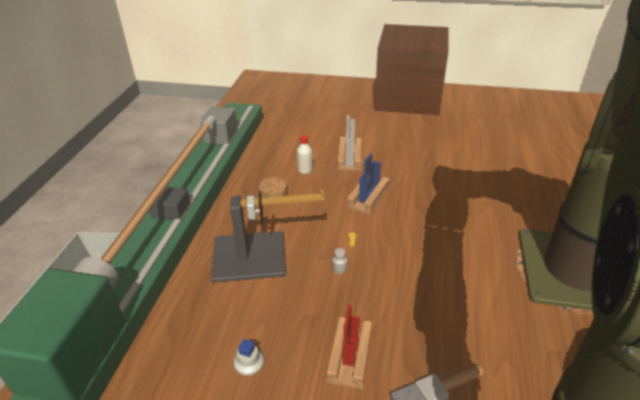

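The scene view shows the big pan (195,155), blue (268,160), red (457,222), and the bar from the post (322,265) to its tip (335,182). The side view shows big (349,140), blue (369,182), red (350,335), and the bar from (240,203) to (323,197). Next, point measurements by colour.

```bash
cat > h.py <<'E'
import numpy as np,cv2
def load(f): return dict(np.load(f))
def foc(d): return d["img"].shape[0]/2/np.tan(np.radians(float(d["vertical_fov"]))/2)
def cloud(d):
    f=foc(d);z=d["range_z"].astype(float);v,u=np.mgrid[0:400,0:640]
    c=np.stack([(u-d["cx"])/f*z,-(v-d["cy"])/f*z,-z],-1);W=d["world_to_cam"]
    return (c-W[:3,3])@W[:3,:3]
def ray(d,u,v):
    f=foc(d);W=d["world_to_cam"];R=W[:3,:3]
    k=R.T@np.array([(u-d["cx"])/f,-(v-d["cy"])/f,-1]);return -R.T@W[:3,3],k/np.linalg.norm(k)
def tri(d1,p1,d2,p2):
    A=[];b=[]
    for d,p in((d1,p1),(d2,p2)):
        o,k=ray(d,*p);P=np.eye(3)-np.outer(k,k);A.append(P);b.append(P@o)
    X=np.linalg.lstsq(np.vstack(A),np.hstack(b),rcond=None)[0]
    return X
def proj(d,X):
    W=d["world_to_cam"];c=W[:3,:3]@X+W[:3,3];f=foc(d);return d["cx"]+f*c[0]/-c[2],d["cy"]-f*c[1]/-c[2]
E
python3 - <<'E'
from h import *
for n in("scene","side"):
    d=load(f"pics/{n}0.npz");P=cloud(d);hsv=cv2.cvtColor(d["img"],cv2.COLOR_RGB2HSV)
    print(n,"cam",ray(d,0,0)[0].round(), "valid",(d["range_z"]>0).mean())
    H,S,V=cv2.split(hsv)
    ms={"blue":(H>105)&(H<130)&(S>120),"red":((H<4)|(H>174))&(S>170)&(V>60),"brass":(H>18)&(H<30)&(S>150)}
    for k,m in ms.items():
        c,l,st,ce=cv2.connectedComponentsWithStats(m.astype(np.uint8))
        for i in range(1,c):
            if st[i,4]>40:
                q=P[l==i];q=q[np.isfinite(q).all(1)];print(k,st[i],np.percentile(q,[2,50,98],axis=0).round().tolist())
    if n=="scene":
        for (u,v) in [(195,155),(190,142),(322,265),(335,182),(300,320),(300,262),(350,260)]: print(u,v,P[v,u].round(),d["img"][v,u],hsv[v,u])
    cr=[(140,110,500,260),(220,110,400,390)][n=="side"]
    im=d["img"][cr[1]:cr[3],cr[0]:cr[2],::-1]; cv2.imwrite(f"pics/{n}0c.png",cv2.resize(im,None,fx=2.1,fy=2.1,interpolation=cv2.INTER_CUBIC))
E
```

```text
scene cam [1035.  243.  823.] valid 0.99581640625
blue [255 139  28  38 343] [[440.0, -208.0, 22.0], [452.0, -167.0, 63.0], [462.0, -133.0, 112.0]]
blue [607 287  33  62 875] [[419.0, 597.0, 8.0], [490.0, 620.0, 31.0], [518.0, 648.0, 86.0]]
blue [449 294  13  14 112] [[582.0, 315.0, 35.0], [594.0, 324.0, 48.0], [601.0, 332.0, 52.0]]
red [185 182   9   9  62] [[615.0, -262.0, 89.0], [623.0, -254.0, 99.0], [629.0, -248.0, 103.0]]
red [441 208  31  28 441] [[426.0, 251.0, 27.0], [429.0, 277.0, 69.0], [431.0, 302.0, 99.0]]
195 155 [ 516. -328.   55.] [214 184 151] [ 16  75 214]
190 142 [ 522. -325.  105.] [129 124 117] [ 18  24 129]
322 265 [1035.  243.  823.] [72 72 71] [30  4 72]
335 182 [518.  33. 156.] [153 123  64] [ 20 148 153]
300 320 [745.  73.   8.] [105 102 100] [ 12  12 105]
300 262 [636.  15.  13.] [91 90 89] [15  6 91]
350 260 [585. 106.  14.] [127 119 113] [ 13  28 127]
side cam [358. 799. 751.] valid 0.9958671875
blue [240 341  13  14 117] [[581.0, 320.0, 42.0], [589.0, 329.0, 49.0], [597.0, 337.0, 51.0]]
red [344 318  14  47 305] [[412.0, 249.0, 11.0], [419.0, 306.0, 39.0], [428.0, 309.0, 66.0]]
brass [349 233   7  13  86] [[451.0, -6.0, 3.0], [458.0, 7.0, 18.0], [464.0, 12.0, 30.0]]
```

View pics/scene0c.png

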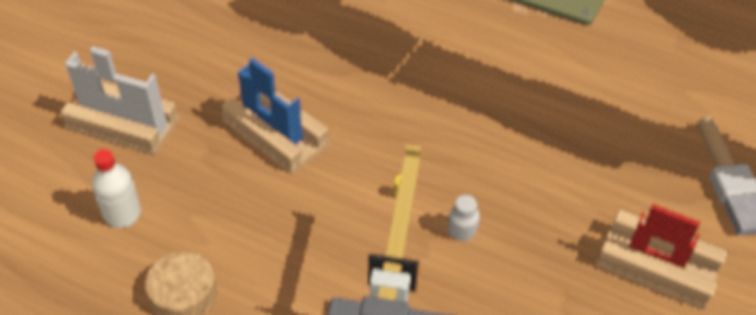

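The crop shows the three pans in their rests, seen from their backs. The yellow ferrule stands next to the bar at (398,185), the bar tip is at (412,150) and the buffer at (393,272). Next, coarse poses from both views.

```bash
python3 - <<'E'
from h import *
R={"big":((430,620),(-400,-260),35,125),"mid":((400,500),(-235,-110),35,110),"small":((390,470),(230,325),35,100),"bar":((500,700),(-10,80),144,166)}
for n in("scene","side"):
    d=load(f"pics/{n}0.npz");P=cloud(d)
    for k,(x,y,a,b) in R.items():
        m=(P[...,0]>x[0])&(P[...,0]<x[1])&(P[...,1]>y[0])&(P[...,1]<y[1])&(P[...,2]>a)&(P[...,2]<b)
        q=P[m]
        if len(q)<10: print(n,k,len(q));continue
        line=cv2.fitLine(q[:,:2].astype(np.float32),cv2.DIST_HUBER,0,.01,.01).ravel()
        dr=line[:2];t=(q[:,:2]-line[2:])@dr;e=(q[:,:2]-line[2:])@np.array([-dr[1],dr[0]])
        print(n,k,len(q),"dir",np.degrees(np.arctan2(dr[1],dr[0])).round(1),"c",line[2:].round(1),"t",np.percentile(t,[1,99]).round(1),"e",np.percentile(e,[2,98]).round(1),"z",np.percentile(q[:,2],[1,99]).round(1))
        ends=[line[2:]+dr*s for s in np.percentile(t,[1,99])];print("   mid",((ends[0]+ends[1])/2).round(1),"ends",np.round(ends,0).tolist())
        zt=np.percentile(q[:,2],99.5);tq=q[q[:,2]>zt-20] ;print("   top",tq.mean(0).round(1))
E
```

```text
scene big 825 dir -82.9 c [ 521.1 -326.8] t [-49.4  51.8] e [-16.9   2.8] z [ 35.6 122.5]
   mid [ 521.2 -328. ] ends [[515.0, -278.0], [527.0, -378.0]]
   top [ 521.2 -327.8  114.9]
scene mid 490 dir 75.0 c [ 451.  -172.7] t [-42.2  39.6] e [-2.5 16.4] z [ 35.7 107.6]
   mid [ 450.7 -174. ] ends [[440.0, -213.0], [461.0, -134.0]]
   top [ 451.2 -172.7   99.2]
scene small 508 dir 89.6 c [429.  276.4] t [-29.5  29. ] e [-2.1 10.8] z [36.  99.5]
   mid [429.  276.1] ends [[429.0, 247.0], [429.0, 305.0]]
   top [428.4 276.1  91.6]
scene bar 742 dir 13.4 c [603.2  58.3] t [-91.5  87.2] e [-12.7  11.8] z [144.8 160.8]
   mid [601.1  57.8] ends [[514.0, 37.0], [688.0, 78.0]]
   top [608.   59.3 151.4]
side big 325 dir -86.1 c [ 513.  -322.2] t [-55.1  59.3] e [-12.1  92.7] z [ 35.6 122. ]
   mid [ 513.2 -324.3] ends [[509.0, -267.0], [517.0, -381.0]]
   top [ 518.8 -319.4  115.7]
side mid 447 dir 72.5 c [ 446.7 -171.6] t [-42.2  42. ] e [-5.8 13.7] z [ 35.9 108.3]
   mid [ 446.6 -171.7] ends [[434.0, -212.0], [459.0, -132.0]]
   top [ 449.  -167.8   99.5]
side small 474 dir 86.5 c [425.  282.8] t [-35.6  25.6] e [-5.7 14.5] z [35.6 99.8]
   mid [424.7 277.8] ends [[423.0, 247.0], [427.0, 308.0]]
   top [427.7 282.7  94.4]
side bar 595 dir 13.2 c [585.8  58. ] t [-75.3 101.8] e [-12.8   9. ] z [145.1 161.2]
   mid [598.7  61. ] ends [[513.0, 41.0], [685.0, 81.0]]
   top [592.3  58.7 151.2]
```

```bash
cat > rel.py <<'E'
# rel.py X Y Z YAWdeg : tool-frame rotation vector, then shift after it
import sys,numpy as np
from scipy.spatial.transform import Rotation as T
from plant import r, sensors, snapshot
def Rt(yaw):
    a=np.radians(yaw);c,s=np.cos(a),np.sin(a)
    return T.from_matrix(np.array([[-c,-s,0],[-s,c,0],[0,0,-1]]))
x,y,z,w=map(float,sys.argv[1:5]);s=sensors.get_state();C=T.from_quat(s["tcp_rot"]);G=Rt(w)
print("rv",(C.inv()*G).as_rotvec().round(3),"d",G.inv().apply(np.array([x,y,z])-s["eef_pos"]).round(1),"F",s["contact_force"].round(2),"t",round(s["time_s"],2))
E
python3 rel.py 429 276 280 0
echo '0 0 -0.111 0 0 0 1 | 0 0 -0.111 0 0 0 1 | 0 0 -0.111 0 0 0 1 | 0 0 0 -22.4 -31.4 -5 1 | 0 0 0 -22.4 -31.4 -5 1 | 0 0 0 -22.4 -31.4 -5 1 | 0 0 0 -22.4 -31.4 -5 1 | 0 0 0 -22.4 -31.4 -5 1 | 0 0 0 -22.4 -31.4 -5 1 | 0 0 0 -22.4 -31.4 -5 1 | 0 0 0 -22.4 -31.4 -5 1 | 0 0 0 -22.4 -31.4 -5 1 | 0 0 0 -22.4 -31.4 -5 1 | 0 0 0 0 0 0 1 | 0 0 0 0 0 0 1' | python3 jog.py
python3 - <<'E'
from plant import r, sensors, snapshot
from h import *
d=snapshot("wrist");cv2.imwrite("pics/w0.png",d["img"][:,:,::-1]);np.savez("pics/w0.npz",**d)
print(foc(d),ray(d,0,0)[0],d["world_to_cam"].round(2).tolist())
E
python3 rel.py 429 276 280 0
```

```text
time_s: 1.35
eef_pos: [430.2, 273.5, 281.1]
tcp_rot: [0.004, 1.0, -0.001, 0.0]
contact_force: [-0.9, 0.5, 0.9]
finger_gap: 0.999
grasp_force: 0.0
326.4442739544853 [345.44372362 274.78222919 423.78398864] [[0.01, 1.0, -0.0, -276.06], [-0.94, 0.01, -0.33, 463.69], [-0.33, 0.01, 0.94, -288.46], [0.0, 0.0, 0.0, 1.0]]
rv [ 0.    -0.    -0.003] d [-0.3  0.2  1.1] F [-0.96  1.07 -0.75] t 1.4
```

View pics/w0.png

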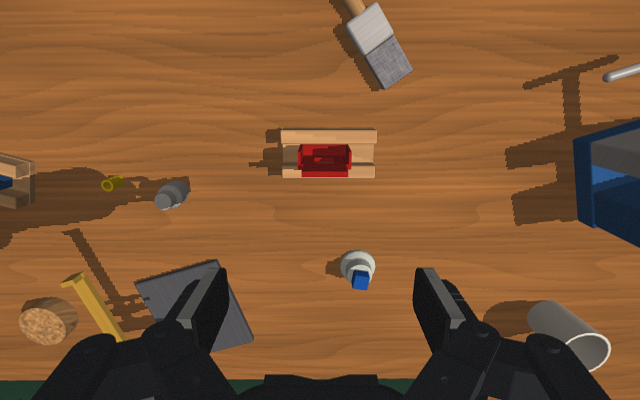

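The wrist view shows the red pan and its rest centred at (327,155), the bar tip at (75,280), and the blue pan's rest at the left edge. I'll measure the red tab here, then step on to the bar, the blue pan and the big pan.

```bash
cat > meas.py <<'E'
from h import *
def rect(P,x,y,a,b,tag):
    m=(P[...,0]>x[0])&(P[...,0]<x[1])&(P[...,1]>y[0])&(P[...,1]<y[1])&(P[...,2]>a)&(P[...,2]<b)
    q=P[m]
    if len(q)<8: print(tag,len(q));return
    (c,wh,an)=cv2.minAreaRect(q[:,:2].astype(np.float32));v,u=np.nonzero(m)
    print(tag,len(q),"c",np.round(c,1),"wh",np.round(wh,1),"ang",round(an,1),"z",np.percentile(q[:,2],[5,50,95]).round(1),"px",[round(u.mean(),1),round(v.mean(),1)],"mean",q.mean(0).round(1))
E
python3 - <<'E'
from meas import *
P=cloud(load("pics/w0.npz"))
rect(P,(395,465),(230,325),92,104,"small tab top")
rect(P,(395,465),(230,325),50,104,"small all")
rect(P,(370,500),(200,340),27,33,"rest top")
rect(P,(480,700),(-30,110),156,165,"lip");rect(P,(480,700),(-30,110),145,153,"bar")
E
python3 rel.py 440 30 310 0
python3 rel.py 455 -174 290 -15
python3 rel.py 521 -328 300 7
```

```text
small tab top 327 c [426.9 276.9] wh [47.7  5.9] ang 89.5 z [93.  97.7 99. ] px [np.float64(324.0), np.float64(173.0)] mean [426.6 276.9  97.2]
small all 811 c [420.4 277. ] wh [59.9 20.4] ang 89.6 z [57.5 83.6 98.7] px [np.float64(323.7), np.float64(167.6)] mean [424.5 276.7  80.7]
rest top 2100 c [420.6 281.9] wh [115.9  59.4] ang 89.6 z [28.3 29.8 31.2] px [np.float64(328.9), np.float64(149.0)] mean [413.9 283.4  29.8]
lip 105 c [515.3  35.3] wh [ 5.1 16. ] ang 17.5 z [156.9 159.9 161.3] px [np.float64(68.1), np.float64(282.3)] mean [514.7  36.  159.5]
bar 1220 c [592.   57.7] wh [165.6  17.6] ang 15.4 z [145.8 150.  151.3] px [np.float64(97.4), np.float64(308.5)] mean [552.4  48.7 149.5]
rv [ 0.    -0.    -0.003] d [ -11.3 -245.8  -28.9] F [-0.96  1.07 -0.75] t 1.4
rv [ 0.    -0.001  0.259] d [-141.8 -427.6   -8.9] F [-0.96  1.07 -0.75] t 1.4
rv [ 0.    -0.    -0.125] d [ -18.1 -610.5  -18.9] F [-0.96  1.07 -0.75] t 1.4
```

```bash
echo '0 0 0 -10.2 -35 -4 1 | 0 0 0 -10.2 -35 -4 1 | 0 0 0 -10.2 -35 -4 1 | 0 0 0 -10.2 -35 -4 1 | 0 0 0 -10.2 -35 -4 1 | 0 0 0 -10.2 -35 -4 1 | 0 0 0 -10.2 -35 -4 1 | 0 0 0 0 0 0 1 | 0 0 0 0 0 0 1' | python3 jog.py
python3 - <<'E'
from plant import r, sensors, snapshot
from meas import *
d=snapshot("wrist");cv2.imwrite("pics/w1.png",d["img"][:,:,::-1]);np.savez("pics/w1.npz",**d)
P=cloud(d)
rect(P,(480,700),(-30,110),157,165,"lip")
for x in range(515,700,12): rect(P,(x,x+12),(0,120),147,153,"bar%d"%x)
rect(P,(580,700),(0,140),153.5,157,"buffer top")
rect(P,(400,500),(-240,-110),98,112,"mid tab")
E
python3 rel.py 455 -174 290 -15
```

```text
time_s: 2.15
eef_pos: [499.9, 30.8, 309.0]
tcp_rot: [0.001, 1.0, 0.0, -0.0]
contact_force: [0.9, 1.2, -0.1]
finger_gap: 1.002
grasp_force: 0.0
lip 89 c [515.3  34.8] wh [ 5.6 14. ] ang 17.1 z [157.4 159.8 160.8] px [np.float64(324.7), np.float64(201.3)] mean [515.   34.8 159.6]
bar515 87 c [522.2  36. ] wh [19.5 10.1] ang 78.8 z [148.7 150.  151.3] px [np.float64(328.2), np.float64(206.4)] mean [523.6  38.4 149.9]
bar527 169 c [533.1  40.2] wh [11.8 17.9] ang 0.4 z [148.5 149.8 150.9] px [np.float64(330.1), np.float64(215.1)] mean [532.9  40.3 149.8]
bar539 167 c [545.   43.8] wh [17.2 12. ] ang 89.8 z [148.6 149.9 151.1] px [np.float64(333.6), np.float64(226.4)] mean [545.   43.8 149.9]
bar551 152 c [557.1  48. ] wh [12.  17.2] ang 1.0 z [148.7 149.8 150.9] px [np.float64(337.3), np.float64(237.2)] mean [557.   47.8 149.8]
bar563 150 c [569.   51.3] wh [11.9 17.7] ang 0.1 z [148.8 149.7 150.8] px [np.float64(340.7), np.float64(247.9)] mean [569.   51.4 149.8]
bar575 145 c [581.   55.1] wh [11.7 16.8] ang 0.1 z [148.5 149.8 150.8] px [np.float64(343.9), np.float64(258.2)] mean [581. 
[... 947 characters left out ...]
, np.float64(325.6)] mean [665.9  86.  150.4]
bar671 295 c [677.   84.4] wh [11.9 41.2] ang 0.0 z [149.8 151.8 152.7] px [np.float64(366.9), np.float64(334.0)] mean [676.3  82.8 151.6]
bar683 58 c [686.   78.8] wh [ 6.1 25. ] ang 0.5 z [150.4 151.8 152.5] px [np.float64(360.3), np.float64(340.4)] mean [685.4  75.7 151.6]
bar695 0
buffer top 174 c [638.9  72.8] wh [22.6 43.4] ang 17.0 z [153.7 154.7 155.8] px [np.float64(357.6), np.float64(301.7)] mean [630.9  70.4 154.7]
mid tab 213 c [ 449.1 -173.4] wh [34.7  6.6] ang 73.2 z [ 98.8 107.3 111.9] px [np.float64(125.7), np.float64(124.2)] mean [ 448.4 -170.3  106.7]
rv [ 0.001 -0.001  0.263] d [ -10.6 -211.3   19. ] F [-0.74  1.06  0.41] t 2.2
```

View pics/w1.png

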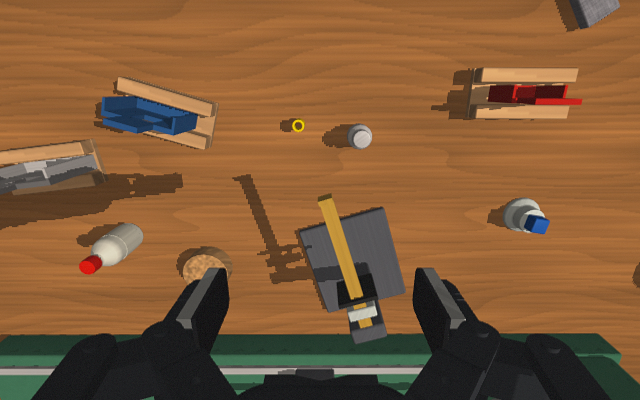

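The view shows the lip at (325,201), the buffer at (357,300), the blue pan at (150,113) and the big pan at (45,165). The bar points along a 17° yaw. Next I'll look over the big and blue pans.

```bash
echo '0 0 0 -1.5 -38.6 -1.5 1 | 0 0 0 -1.5 -38.6 -1.5 1 | 0 0 0 -1.5 -38.6 -1.5 1 | 0 0 0 -1.5 -38.6 -1.5 1 | 0 0 0 -1.5 -38.6 -1.5 1 | 0 0 0 -1.5 -38.6 -1.5 1 | 0 0 0 -1.5 -38.6 -1.5 1 | 0 0 0 0 0 0 1 | 0 0 0 0 0 0 1' | python3 jog.py
python3 - <<'E'
from plant import r, sensors, snapshot
from meas import *
P=cloud(load("pics/w1.npz"));u=np.array([np.cos(np.radians(17)),np.sin(np.radians(17))])
m=(P[...,0]>600)&(P[...,0]<660)&(P[...,1]>30)&(P[...,1]<110)&(P[...,2]>120)&(P[...,2]<157)
q=P[m];t=(q[:,:2]-[515.3,34.9])@u;n=(q[:,:2]-[515.3,34.9])@[-u[1],u[0]]
k=(abs(n)<21)&(abs(n)>10)&(t>90)
for z0 in (120,130,140,150,153.5): 
    kk=k&(q[:,2]>z0)&(q[:,2]<z0+6);print(z0,kk.sum(),np.percentile(t[kk],[2,10,50,90]).round(1) if kk.sum() else "")
d=snapshot("wrist");cv2.imwrite("pics/w2.png",d["img"][:,:,::-1]);np.savez("pics/w2.npz",**d)
P=cloud(d)
rect(P,(400,500),(-240,-110),102,112,"mid tab");rect(P,(400,500),(-240,-110),45,112,"mid all")
rect(P,(480,560),(-400,-260),119,130,"big tab");rect(P,(480,560),(-400,-260),60,130,"big all")
rect(P,(440,600),(-410,-240),27,33,"big rest")
# two-view check: project tab-top centres into fixed views
for nme in("scene","side"):
    s=load(f"pics/{nme}0.npz")
    for X in([426.9,276.9,98],[449.1,-173.4,112],[515.3,34.9,160]): print(nme,np.round(proj(s,np.array(X)),1))
E
python3 rel.py 518 -328 150 7
```

```text
time_s: 2.95
eef_pos: [510.4, -238.6, 319.1]
tcp_rot: [0.001, 1.0, 0.0, -0.0]
contact_force: [0.0, 0.3, -1.1]
finger_gap: 1.005
grasp_force: 0.0
120 56 [118.  118.3 118.9 119.2]
130 60 [118.  118.3 118.8 119.5]
140 90 [118.2 118.4 119.2 133.3]
150 243 [118.4 118.8 123.  142.8]
153.5 89 [118.2 118.7 120.8 122.9]
mid tab 130 c [ 449. -174.] wh [33.9  6. ] ang 73.2 z [109.9 111.3 111.9] px [np.float64(382.1), np.float64(113.2)] mean [ 448.9 -174.4  111.1]
mid all 532 c [ 442.4 -171.9] wh [80.3 20. ] ang 73.5 z [ 52.5  78.  111.7] px [np.float64(379.6), np.float64(108.7)] mean [ 445.9 -172.1   82.6]
big tab 138 c [ 519.5 -328.5] wh [ 6.5 20. ] ang 5.3 z [120.1 126.  127.2] px [np.float64(236.6), np.float64(182.1)] mean [ 519.  -328.1  125.3]
big all 1192 c [ 512.8 -329.4] wh [ 20.4 100.3] ang 6.7 z [ 64.   91.5 126.2] px [np.float64(241.1), np.float64(172.4)] mean [ 516.6 -331.    90.7]
big rest 1497 c [ 545.  -323.3] wh [126.1 128.2] ang 6.8 z [28.3 30.  31.5] px [np.float64(250.5), np.float64(149.8)] mean [ 501.2 -331.3   30. ]
scene [461.6 211.8]
scene [264.2 141.3]
scene [336.7 180.1]
side [347.9 316.6]
side [367.9 157.2]
side [322.1 191.6]
rv [ 0.002 -0.    -0.12 ] d [  4.  -91.9 169.3] F [ 0.04  0.48 -0.36] t 3.0
```

```bash
echo '0 0 -0.117 0 0 0 1 | 0 0 0 1 -30.3 37 1 | 0 0 0 1 -30.3 37 1 | 0 0 0 1 -30.3 37 1 | 0 0 0 0 0 30 1 | 0 0 0 0 0 0 1' | python3 jog.py; python3 rel.py 519.5 -328.5 95 6.7
```

```text
time_s: 3.5
eef_pos: [513.6, -314.0, 187.2]
tcp_rot: [-0.059, 0.998, 0.004, -0.005]
contact_force: [-1.4, 1.0, -0.7]
finger_gap: 0.998
grasp_force: 0.0
rv [ 0.008 -0.009  0.002] d [ -4.1 -15.1  92.2] F [-1.4   1.   -0.69] t 3.5
```

```bash
echo '0 0 0 -4 -15 10 1 | 0 0 0 0 0 10 1 | 0 0 0 0 0 0 1 | 0 0 0 0 0 0 1' | python3 jog.py; python3 rel.py 519.5 -328.5 95 6.7
```

```text
time_s: 3.83
eef_pos: [523.0, -329.6, 173.8]
tcp_rot: [-0.06, 0.998, 0.001, 0.0]
contact_force: [0.3, -0.2, -0.1]
finger_gap: 0.997
grasp_force: 0.0
rv [0.002 0.    0.002] d [ 3.4  1.5 78.8] F [ 0.34 -0.22 -0.06] t 3.83
```

```bash
echo '0 0 0 3.4 1.5 18 1 | 0 0 0 0 0 20 1 | 0 0 0 0 0 0 1 | 0 0 0 0 0 0 1 | 0 0 0 0 0 20 1 | 0 0 0 0 0 15 1 | 0 0 0 0 0 5.8 1 | 0 0 0 0 0 0 1 | 0 0 0 0 0 0 1' | python3 jog.py; python3 rel.py 519.5 -328.5 95 6.7
```

```text
time_s: 4.58
eef_pos: [519.6, -331.2, 95.5]
tcp_rot: [-0.058, 0.998, -0.0, 0.001]
contact_force: [-0.2, -0.2, 0.6]
finger_gap: 1.0
grasp_force: 0.0
rv [-0.001  0.001 -0.   ] d [-0.2  2.7  0.5] F [-0.18 -0.21  0.58] t 4.58
```

```bash
echo '0 0 0 0 2.5 0 1 | 0 0 0 0 0 0 0 | 0 0 0 0 0 0 0 | 0 0 0 0 0 0 0 | 0 0 0 0 0 0 0 | 0 0 0 0 0 0 0 | 0 0 0 0 0 0 0 | 0 0 0 0 0 0 0 | 0 0 0 0 0 0 0 | 0 0 0 0 0 0 0 | 0 0 0 0 0 0 0' | python3 jog.py; python3 rel.py 519.5 -328.5 220 6.7
```

```text
time_s: 5.5
eef_pos: [518.8, -328.9, 94.5]
tcp_rot: [-0.058, 0.998, -0.0, 0.0]
contact_force: [-0.3, -0.8, 3.4]
finger_gap: 0.22
grasp_force: 58.7
rv [-0.     0.001 -0.001] d [  -0.7    0.3 -125.5] F [-0.27 -0.78  3.37] t 5.5
```

```bash
echo '0 0 0 0 0 -15 0 | 0 0 0 0 0 -30 0 | 0 0 0 0 0 -35 0 | 0 0 0 0 0 -35 0 | 0 0 0 0 0 -15 0 | 0 0 0 0 0 0 0 | 0 0 0 0 0 0 0' | python3 jog.py; python3 rel.py 477 23.2 225 17
```

```text
time_s: 6.08
eef_pos: [518.1, -328.6, 224.2]
tcp_rot: [-0.058, 0.998, -0.0, -0.0]
contact_force: [-0.0, 0.4, -1.8]
finger_gap: 0.219
grasp_force: 58.9
rv [-0.    -0.    -0.181] d [-63.5 348.5  -0.8] F [-0.03  0.35 -1.84] t 6.08
```

```bash
echo '0 0 -0.06 0 0 0 0 | 0 0 -0.06 0 0 0 0 | 0 0 -0.061 0 0 0 0 | 0 0 0 -6.4 25 0 0 | 0 0 0 -6.4 35 0 0 | 0 0 0 -6.4 35 0 0 | 0 0 0 -6.4 35 0 0 | 0 0 0 -6.4 35 0 0 | 0 0 0 -6.4 35 0 0 | 0 0 0 -6.4 35 0 0 | 0 0 0 -6.4 35 0 0 | 0 0 0 -6.4 35 0 0 | 0 0 0 -6.4 28 0 0 | 0 0 0 0 15 0 0 | 0 0 0 0 0 0 0 | 0 0 0 0 0 0 0 | 0 0 0 0 0 0 0' | python3 jog.py
python3 rel.py 477 23.2 177.5 17
python3 - <<'E'
from plant import r, sensors, snapshot
from meas import *
d=snapshot("wrist");cv2.imwrite("pics/w3.png",d["img"][:,:,::-1]);np.savez("pics/w3.npz",**d)
E
```

```text
time_s: 7.5
eef_pos: [476.9, 21.4, 223.1]
tcp_rot: [-0.147, 0.989, -0.0, -0.002]
contact_force: [-0.1, 0.1, -0.1]
finger_gap: 0.222
grasp_force: 59.0
rv [-0.    -0.003 -0.001] d [-0.7  1.7 45.6] F [-0.1   0.09 -0.06] t 7.5
```

View pics/w3.png

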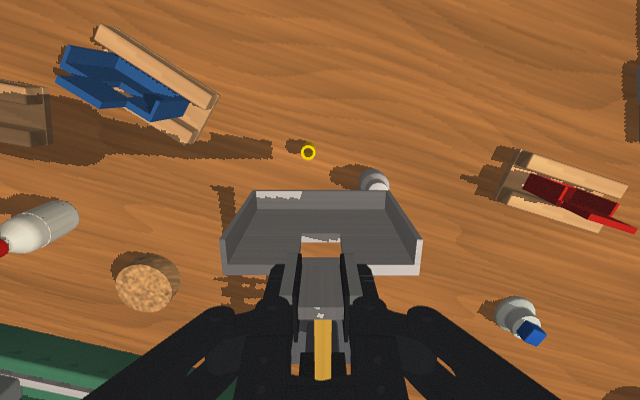

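The big pan is held upright in the gripper, with its rim from (222,190) to (420,270). The bar is directly ahead at (322,350). I'll check the held pan's pose from the depth.

```bash
cat > held.py <<'E'
import sys
from meas import *
d=load(sys.argv[1]);P=cloud(d);a=np.radians(17);u=np.array([np.cos(a),np.sin(a)]);nn=np.array([-u[1],u[0]])
T=(P[...,:2]-[515.3,34.9])@u;N=(P[...,:2]-[515.3,34.9])@nn;Z=P[...,2]
np.set_printoptions(suppress=True)
zl,zh,tl,th=map(float,sys.argv[2:6])
for z in np.arange(zl,zh,8):
    m=(Z>z)&(Z<z+8)&(T>tl)&(T<th)&(abs(N)<60)
    if m.sum()>5: print(z,m.sum(),"T",np.percentile(T[m],[2,50,98]).round(1),"N",np.percentile(N[m],[1,50,99]).round(1))
E
python3 held.py pics/w3.npz 120 262 -80 -20
```

```text
136.0 2796 T [-56.6 -49.3 -42.3] N [-48.4  -1.2  45.5]
144.0 653 T [-56.6 -42.6 -42.1] N [-50.    0.3  47.4]
152.0 708 T [-56.6 -42.6 -42. ] N [-50.2  -1.8  47.2]
160.0 787 T [-56.6 -42.6 -42. ] N [-50.2  -1.8  47.2]
168.0 881 T [-56.6 -42.5 -42. ] N [-50.   -1.8  46.9]
176.0 1284 T [-56.4 -42.4 -37. ] N [-49.4  -1.8  46.9]
184.0 874 T [-56.5 -42.5 -41.8] N [-50.2   2.3  47.4]
192.0 1020 T [-56.5 -42.4 -41.6] N [-50.3  10.6  47.7]
200.0 1123 T [-56.4 -42.4 -41.7] N [-50.4  10.6  47.8]
208.0 1208 T [-56.5 -42.4 -41.7] N [-50.1  -1.1  47.6]
216.0 2312 T [-56.1 -42.1 -36.6] N [-51.1  -2.6  48.4]
224.0 598 T [-52.2 -42.6 -41.6] N [-21.8  -1.6  19. ]
232.0 956 T [-52.3 -47.5 -41.6] N [-23.8  -1.1  21.1]
240.0 1089 T [-52.3 -47.5 -41.5] N [-23.8  -1.6  21.1]
248.0 1754 T [-52.2 -42.3 -35.9] N [-23.7  -1.1  21. ]
256.0 1016 T [-52.9 -48.5 -30.8] N [-22.1 -10.6  19.1]
```

```bash
echo '0 -0.003 0 -0.7 1.6 10 0 | 0 0 0 0 0 20 0 | 0 0 0 0 0 15.5 0 | 0 0 0 0 0 0 0 | 0 0 0 0 0 0 0 | 0 0 0 0 0 0 0' | python3 jog.py
python3 rel.py 534.4 40.7 177.5 17
```

```text
time_s: 8.05
eef_pos: [478.5, 23.8, 179.2]
tcp_rot: [-0.147, 0.989, 0.0, 0.002]
contact_force: [-0.0, 0.1, -1.6]
finger_gap: 0.221
grasp_force: 59.0
rv [-0.     0.004 -0.001] d [-58.4  -0.2   1.7] F [-0.03  0.14 -1.56] t 8.05
```

Advance over the lip (58 mm), then check.

```bash
echo '0 0 0 -8 0 1.5 0 | 0 0 0 -15 0 0 0 | 0 0 0 -15 0 0 0 | 0 0 0 -12 0 0 0 | 0 0 0 -8 0 0 0 | 0 0 0 0 0 0 0 | 0 0 0 0 0 0 0 | 0 0 0 0 0 0 0' | python3 jog.py
python3 rel.py 534.4 40.7 162.5 17
python3 - <<'E'
from plant import r, sensors, snapshot
from meas import *
d=snapshot("wrist");np.savez("pics/w4.npz",**d)
E
python3 held.py pics/w4.npz 95 215 0 45
```

```text
time_s: 8.72
eef_pos: [532.7, 41.1, 177.5]
tcp_rot: [-0.148, 0.989, 0.0, 0.001]
contact_force: [0.1, 0.1, -2.3]
finger_gap: 0.219
grasp_force: 59.0
rv [-0.     0.002  0.   ] d [-1.5 -0.9 15. ] F [ 0.15  0.11 -2.33] t 8.72
95.0 622 T [ 2.9 16.8 17.4] N [-47.7  -4.4  49.3]
103.0 576 T [ 2.8 16.9 17.4] N [-47.8   9.7  50. ]
111.0 634 T [ 2.9 16.8 17.5] N [-47.5   9.8  49.9]
119.0 736 T [ 2.9 16.9 17.5] N [-47.8   9.2  49.8]
127.0 817 T [ 2.8 16.8 17.4] N [-47.7   8.8  50.3]
135.0 982 T [ 3.  16.9 22. ] N [-47.6   8.2  49.9]
143.0 1652 T [ 2.9 16.8 25.3] N [-46.9   0.2  49.5]
151.0 1081 T [ 2.7 16.8 17.6] N [-47.9   6.6  50.1]
159.0 1248 T [ 0.6 16.7 17.5] N [-47.8   0.3  49.9]
167.0 2107 T [ 2.9 16.9 22.7] N [-48.5   2.4  50.8]
175.0 1093 T [ 4.2 17.1 22.3] N [-48.4  -1.   50.7]
183.0 818 T [ 6.9 11.6 17.4] N [-20.6   1.4  23.2]
191.0 1053 T [ 6.8 11.6 17.5] N [-21.3   1.   23.6]
199.0 1211 T [ 6.8 11.6 17.6] N [-21.3   1.4  23.7]
207.0 1646 T [ 6.8 16.7 27.2] N [-20.3   1.4  22.5]
```

```bash
echo '0 0 0 0 -0.9 6 0 | 0 0 0 0 0 6 0 | 0 0 0 0 0 3 0 | 0 0 0 0 0 0 0 | 0 0 0 0 0 0 0' | python3 jog.py; echo '0 0 0 0 0 0.7 0 | 0 0 0 0 0 0 0 | 0 0 0 0 0 0 0' | python3 jog.py; echo '0 0 0 0 0 0.6 0 | 0 0 0 0 0 0 0 | 0 0 0 0 0 0 0' | python3 jog.py
```

```text
time_s: 9.18
eef_pos: [533.5, 40.6, 162.0]
tcp_rot: [-0.148, 0.989, 0.0, 0.001]
contact_force: [0.6, 0.8, -1.6]
finger_gap: 0.222
grasp_force: 59.0
time_s: 9.43
eef_pos: [533.9, 40.8, 161.9]
tcp_rot: [-0.148, 0.989, 0.0, 0.002]
contact_force: [-0.3, 0.1, -1.6]
finger_gap: 0.217
grasp_force: 59.0
time_s: 9.68
eef_pos: [533.8, 40.7, 161.2]
tcp_rot: [-0.148, 0.989, 0.0, 0.002]
contact_force: [-0.7, 0.0, -1.2]
finger_gap: 0.221
grasp_force: 59.0
```

```bash
echo '0 0 0 -10 0 0 0 | 0 0 0 -16 0 0 0 | 0 0 0 -16 0 0 0 | 0 0 0 -16 0 0 0 | 0 0 0 -16 0 0 0 | 0 0 0 -10 0 0 0 | 0 0 0 -4 0 0 0 | 0 0 0 0 0 0 0 | 0 0 0 0 0 0 0 | 0 0 0 0 0 0 0' | python3 jog.py; python3 rel.py 624.2 68.2 161 17;echo '0 0 0 -2 0 0 0 | 0 0 0 0 0 0 0 | 0 0 0 0 0 0 0' | python3 jog.py; python3 rel.py 624.2 68.2 161 17
```

```text
time_s: 10.52
eef_pos: [616.9, 66.0, 161.3]
tcp_rot: [-0.148, 0.989, 0.0, 0.001]
contact_force: [0.3, 0.3, -1.5]
finger_gap: 0.218
grasp_force: 59.0
rv [-0.     0.002  0.   ] d [-7.6  0.   0.3] F [ 0.27  0.25 -1.51] t 10.52
time_s: 10.77
eef_pos: [619.7, 66.9, 161.6]
tcp_rot: [-0.148, 0.989, 0.0, 0.001]
contact_force: [-0.9, -0.2, -1.1]
finger_gap: 0.219
grasp_force: 59.0
rv [0.    0.003 0.   ] d [-4.6 -0.1  0.6] F [-0.9  -0.2  -1.08] t 10.77
```

```bash
echo '0 0 0 -2 0 0.3 0 | 0 0 0 -2 0 0.3 0 | 0 0 0 0 0 0 0 | 0 0 0 0 0 0 0' | python3 jog.py; echo '0 0 0 -1 0 0 0 | 0 0 0 0 0 0 0 | 0 0 0 0 0 0 0' | python3 jog.py;echo '0 0 0 -1 0 0 0 | 0 0 0 0 0 0 0 | 0 0 0 0 0 0 0' | python3 jog.py
```

```text
time_s: 11.1
eef_pos: [623.8, 68.3, 160.8]
tcp_rot: [-0.148, 0.989, 0.0, 0.002]
contact_force: [0.2, 0.2, -1.6]
finger_gap: 0.221
grasp_force: 59.0
time_s: 11.35
eef_pos: [624.7, 68.5, 160.8]
tcp_rot: [-0.148, 0.989, 0.0, 0.001]
contact_force: [-0.6, 0.4, -1.2]
finger_gap: 0.222
grasp_force: 59.0
time_s: 11.6
eef_pos: [625.3, 68.7, 160.8]
tcp_rot: [-0.148, 0.989, 0.0, 0.001]
contact_force: [-1.0, 0.1, -0.2]
finger_gap: 0.218
grasp_force: 59.1
```

```bash
echo '0 0 0 -1 0 0 0 | 0 0 0 0 0 0 0 | 0 0 0 0 0 0 0' | python3 jog.py; echo '0 0 0 -1 0 0 0 | 0 0 0 0 0 0 0 | 0 0 0 0 0 0 0' | python3 jog.py
```

```text
time_s: 11.85
eef_pos: [625.9, 68.9, 160.7]
tcp_rot: [-0.148, 0.989, 0.0, 0.001]
contact_force: [-2.2, -1.7, -0.4]
finger_gap: 0.218
grasp_force: 59.2
time_s: 12.1
eef_pos: [626.7, 69.1, 160.7]
tcp_rot: [-0.148, 0.989, 0.0, 0.001]
contact_force: [-4.7, -1.9, 1.6]
finger_gap: 0.224
grasp_force: 59.3
```

```bash
echo '0 0 0 -1.2 0 0 0 | 0 0 0 0 0 0 0 | 0 0 0 0 0 0 0' | python3 jog.py; echo '0 0 0 0 0 0 0 | 0 0 0 0 0 0 0' | python3 jog.py
```

```text
time_s: 12.35
eef_pos: [627.3, 69.3, 160.7]
tcp_rot: [-0.148, 0.989, -0.0, -0.0]
contact_force: [-7.6, -2.0, 2.4]
finger_gap: 0.214
grasp_force: 59.5
time_s: 12.52
eef_pos: [627.2, 69.3, 160.7]
tcp_rot: [-0.148, 0.989, -0.0, -0.0]
contact_force: [-7.0, -2.1, 3.2]
finger_gap: 0.216
grasp_force: 59.5
```

```bash
echo '0 0 0 -0.2 0 0 0 | 0 0 0 0 0 0 0 | 0 0 0 0 0 0 0 | 0 0 0 0 0 0 0 | 0 0 0 0 0 0 0' | python3 jog.py; echo '0 0 0 1.4 0 0 0 | 0 0 0 1.2 0 0 0 | 0 0 0 0 0 0 0 | 0 0 0 0 0 0 0' | python3 jog.py
```

```text
time_s: 12.93
eef_pos: [627.3, 69.3, 160.7]
tcp_rot: [-0.148, 0.989, -0.0, -0.0]
contact_force: [-6.7, -2.5, 3.7]
finger_gap: 0.225
grasp_force: 59.5
time_s: 13.27
eef_pos: [626.3, 69.0, 160.7]
tcp_rot: [-0.148, 0.989, 0.0, 0.001]
contact_force: [-3.4, -0.8, -0.4]
finger_gap: 0.218
grasp_force: 59.1
```

```bash
echo '0 0 0 0.8 0 0 0 | 0 0 0 0 0 0 0 | 0 0 0 0 0 0 0.4 | 0 0 0 0 0 0 1 | 0 0 0 0 0 0 1 | 0 0 0 0 0 0 1 | 0 0 0 0 0 0 1 | 0 0 0 0 0 0 1 | 0 0 0 0 0 -10 1 | 0 0 0 0 0 -25 1 | 0 0 0 10 0 -30 1 | 0 0 0 20 0 -30 1 | 0 0 0 20 0 -10 1 | 0 0 0 0 0 0 1 | 0 0 0 0 0 0 1' | python3 jog.py
python3 - <<'E'
from plant import r, sensors, snapshot
from meas import *
d=snapshot("wrist");cv2.imwrite("pics/w5.png",d["img"][:,:,::-1]);np.savez("pics/w5.npz",**d)
E
python3 held.py pics/w5.npz 70 200 80 125; python3 rel.py 449 -174 200 -16.7
```

```text
time_s: 14.52
eef_pos: [577.6, 53.8, 267.4]
tcp_rot: [-0.148, 0.989, 0.0, 0.003]
contact_force: [0.8, 1.1, 0.3]
finger_gap: 1.002
grasp_force: 0.0
70.0 945 T [ 98.9 105.6 113.2] N [-46.8   9.   47.1]
78.0 239 T [ 99.1 113.  113.7] N [-48.3  -9.6  48.9]
86.0 260 T [ 99.1 113.1 113.7] N [-48.2   8.8  49.1]
94.0 272 T [ 99.1 113.1 113.7] N [-48.7   8.5  49.2]
102.0 297 T [ 99.1 113.1 113.8] N [-48.5  -8.9  48.6]
110.0 321 T [ 99.  113.1 113.7] N [-48.9  -8.6  49.3]
118.0 385 T [ 99.1 113.3 119.5] N [-48.2   8.1  48.7]
126.0 369 T [ 99.1 113.2 119.4] N [-48.4   7.8  49.1]
134.0 384 T [ 99.  113.2 119.2] N [-48.5   8.2  49. ]
142.0 848 T [ 81.5 107.7 113.7] N [-47.8   0.3  48.5]
150.0 1227 T [ 86.3 113.5 122.5] N [-49.3  -0.6  49.6]
158.0 222 T [103.8 113.5 118.3] N [-48.9  -1.   49.6]
166.0 111 T [112.5 113.2 113.9] N [-9.6  0.3 10.2]
174.0 128 T [112.5 113.2 113.9] N [-9.4  0.7 10.1]
182.0 138 T [112.5 113.2 113.8] N [-9.1  0.7  9.7]
190.0 208 T [112.9 115.9 119.4] N [-9.6  0.3 10.3]
rv [0.001 0.004 0.589] d [  57.9 -255.4   66.4] F [ 0.25 -0.73 -0.16] t 14.57
```

View pics/w5.png

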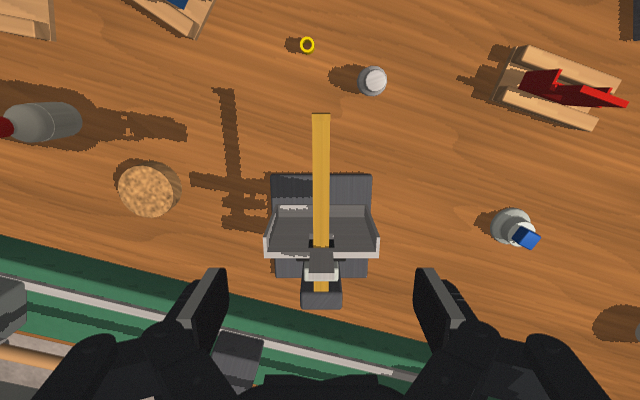

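The big pan hangs straight on the bar against the buffer, its rim at (265–378,240), and the other things are untouched. On to the blue pan.

```bash
echo '0 0 0.118 0 0 0 1 | 0 0 0.118 0 0 0 1 | 0 0 0.118 0 0 0 1 | 0 0 0.118 0 0 0 1 | 0 0 0.117 0 0 0 1 | 0 0 0 8.3 -36.5 9.4 1 | 0 0 0 8.3 -36.5 9.4 1 | 0 0 0 8.3 -36.5 9.4 1 | 0 0 0 8.3 -36.5 9.4 1 | 0 0 0 8.3 -36.5 9.4 1 | 0 0 0 8.3 -36.5 9.4 1 | 0 0 0 8.3 -36.5 9.4 1 | 0 0 0 0 0 0 1 | 0 0 0 0 0 0 1 | 0 0 0 0 0 0 1' | python3 jog.py; python3 rel.py 449 -174 81 -16.7
```

```text
time_s: 15.82
eef_pos: [449.5, -173.4, 198.8]
tcp_rot: [0.145, 0.989, 0.001, 0.001]
contact_force: [0.1, 0.4, 0.2]
finger_gap: 1.0
grasp_force: 0.0
rv [0.003 0.002 0.   ] d [  0.3  -0.8 117.8] F [0.07 0.41 0.23] t 15.82
```

```bash
echo '0 0 0 0 -0.5 20 1 | 0 0 0 0 0 30 1 | 0 0 0 0 0 30 1 | 0 0 0 0 0 20 1 | 0 0 0 0 0 12 1 | 0 0 0 0 0 4 1 | 0 0 0 0 0 0 1 | 0 0 0 0 0 0 1 | 0 0 0 0 0 0 1' | python3 jog.py; python3 rel.py 449 -174 81 -16.7
```

```text
time_s: 16.57
eef_pos: [449.9, -173.9, 84.2]
tcp_rot: [0.145, 0.989, 0.001, 0.002]
contact_force: [-0.2, 0.5, 0.7]
finger_gap: 0.999
grasp_force: 0.0
rv [0.002 0.005 0.001] d [ 0.8 -0.4  3.2] F [-0.24  0.51  0.66] t 16.57
```

```bash
echo '0 0.004 0 0.7 0 2.2 1 | 0 0 0 0 0 0 1 | 0 0 0 0 0 0 0 | 0 0 0 0 0 0 0 | 0 0 0 0 0 0 0 | 0 0 0 0 0 0 0 | 0 0 0 0 0 0 0 | 0 0 0 0 0 0 0 | 0 0 0 0 0 0 0 | 0 0 0 0 0 0 0' | python3 jog.py; echo '0 0 0 0 0 -15 0 | 0 0 0 0 0 -30 0 | 0 0 0 0 0 -35 0 | 0 0 0 0 0 -35 0 | 0 0 0 0 0 -12 0 | 0 0 0 0 0 0 0 | 0 0 0 0 0 0 0' | python3 jog.py; python3 rel.py 477 23.2 210 17
```

```text
time_s: 17.4
eef_pos: [448.3, -174.0, 81.3]
tcp_rot: [0.145, 0.989, 0.001, -0.0]
contact_force: [-0.1, 0.8, 4.9]
finger_gap: 0.386
grasp_force: 59.3
time_s: 17.98
eef_pos: [447.9, -174.5, 208.0]
tcp_rot: [0.146, 0.989, 0.001, -0.001]
contact_force: [0.2, 0.2, -1.9]
finger_gap: 0.379
grasp_force: 59.9
rv [ 0.002 -0.001 -0.589] d [-85.6 180.6  -2. ] F [ 0.17  0.17 -1.94] t 17.98
```

```bash
echo '0 0 -0.118 0 0 0 0 | 0 0 -0.118 0 0 0 0 | 0 0 -0.118 0 0 0 0 | 0 0 -0.118 0 0 0 0 | 0 0 -0.117 0 0 0 0 | 0 0 0 -10 20 0 0 | 0 0 0 -15 32 0 0 | 0 0 0 -15 32 0 0 | 0 0 0 -15 32 0 0 | 0 0 0 -15 32 0 0 | 0 0 0 -10.6 22 0 0 | 0 0 0 -5 10.6 0 0 | 0 0 0 0 0 0 0 | 0 0 0 0 0 0 0 | 0 0 0 0 0 0 0' | python3 jog.py; python3 rel.py 477 23.2 177 17
python3 - <<'E'
from plant import r, sensors, snapshot
from meas import *
d=snapshot("wrist");np.savez("pics/w6.npz",**d)
E
python3 held.py pics/w6.npz 120 250 -80 -20
```

```text
time_s: 19.23
eef_pos: [475.9, 21.8, 207.2]
tcp_rot: [-0.147, 0.989, 0.001, -0.002]
contact_force: [0.5, 0.2, -1.0]
finger_gap: 0.383
grasp_force: 60.0
rv [ 0.002 -0.004 -0.001] d [-1.4  1.1 30.2] F [ 0.47  0.24 -0.97] t 19.23
128.0 199 T [-57.8 -56.1 -43.8] N [-38.3  -4.5  35.6]
136.0 2460 T [-57.6 -49.6 -43.3] N [-37.5  -0.4  36.7]
144.0 634 T [-57.7 -43.6 -43.2] N [-39.1  -1.1  38.4]
152.0 708 T [-57.7 -43.6 -43.1] N [-39.5  -0.4  38.1]
160.0 1052 T [-57.6 -43.4 -38. ] N [-38.9  -1.1  38.1]
168.0 653 T [-57.6 -43.6 -41.2] N [-39.6  11.4  38.5]
176.0 770 T [-57.5 -43.6 -42.5] N [-39.6 -12.5  38.6]
184.0 833 T [-57.6 -43.6 -42.7] N [-39.8 -12.7  38.4]
192.0 937 T [-57.5 -43.5 -42.8] N [-40.1  -1.   38.5]
200.0 1475 T [-57.3 -43.4 -38. ] N [-40.4  -0.   39.1]
208.0 805 T [-52.8 -43.5 -42.6] N [-26.8  -0.5  25.6]
216.0 1261 T [-52.9 -43.8 -42.7] N [-29.8  -0.5  28.3]
224.0 1464 T [-52.9 -43.8 -42.6] N [-29.9  -1.   28.5]
232.0 2483 T [-52.8 -43.2 -35.6] N [-29.8  -0.6  28.2]
240.0 1168 T [-53.3 -48.5 -31.3] N [-25.8 -16.9  25.1]
248.0 1652 T [-55.2 -53.1 -39.1] N [-45.4 -18.6  44.2]
```

```bash
echo '0 -0.003 0 -1.4 1.1 10 0 | 0 0 0 0 0 14 0 | 0 0 0 0 0 5.7 0 | 0 0 0 0 0 0 0 | 0 0 0 0 0 0 0 | 0 0 0 0 0 0 0' | python3 jog.py
python3 rel.py 534.4 40.7 177.5 17
```

```text
time_s: 19.78
eef_pos: [478.4, 24.6, 179.2]
tcp_rot: [-0.148, 0.989, 0.001, 0.001]
contact_force: [-0.1, -0.9, -1.5]
finger_gap: 0.382
grasp_force: 60.0
rv [ 0.002  0.003 -0.   ] d [-58.3  -0.9   1.7] F [-0.12 -0.91 -1.55] t 19.78
```

```bash
echo '0 0 0 -8 -0.9 1.7 0 | 0 0 0 -15 0 0 0 | 0 0 0 -15 0 0 0 | 0 0 0 -12 0 0 0 | 0 0 0 -8.3 0 0 0 | 0 0 0 0 0 0 0 | 0 0 0 0 0 0 0 | 0 0 0 0 0 6 0 | 0 0 0 0 0 6 0 | 0 0 0 0 0 3 0 | 0 0 0 0 0 0 0 | 0 0 0 0 0 0 0' | python3 jog.py
python3 rel.py 619.6 66.8 161.2 17
python3 - <<'E'
from plant import r, sensors, snapshot
from meas import *
d=snapshot("wrist");np.savez("pics/w7.npz",**d)
E
python3 held.py pics/w7.npz 80 205 0 45;python3 held.py pics/w7.npz 145 190 90 125
```

```text
time_s: 20.78
eef_pos: [533.7, 41.1, 161.9]
tcp_rot: [-0.148, 0.989, 0.001, 0.001]
contact_force: [-0.5, -0.0, -1.8]
finger_gap: 0.38
grasp_force: 60.0
rv [0.002 0.002 0.001] d [-89.6  -0.6   0.7] F [-0.48 -0.02 -1.8 ] t 20.78
88.0 2434 T [ 3.5 10.7 17.8] N [-35.8   1.2  38.3]
96.0 479 T [ 3.4 17.4 18.1] N [-37.9  11.3  40.2]
104.0 547 T [ 3.4 17.5 18. ] N [-37.8   9.8  39.9]
112.0 618 T [ 3.4 17.4 19.4] N [-38.    9.9  40.2]
120.0 713 T [ 3.4 17.5 22.4] N [-38.1   9.9  40. ]
128.0 716 T [ 3.4 17.4 18.5] N [-38.  -10.9  40.1]
136.0 808 T [ 3.3 17.4 18.4] N [-38.1  13.1  40.2]
144.0 1352 T [ 3.4 16.9 18.2] N [-38.   -0.2  39.6]
152.0 1782 T [ 0.8 17.3 22.8] N [-38.9   1.1  40.8]
160.0 707 T [ 1.3 17.4 18.1] N [-20.7   1.1  23.6]
168.0 1117 T [ 7.9 17.1 18.1] N [-27.7   1.1  29.4]
176.0 1413 T [ 7.9 17.  18.1] N [-28.5   1.1  30.2]
184.0 1764 T [ 7.9 17.1 23.7] N [-28.3   0.2  30. ]
192.0 1929 T [ 7.8 18.2 28.9] N [-27.6   1.   29.2]
200.0 1339 T [ 5.6 11.8 27.9] N [-37.4  17.3  39.1]
145.0 409 T [ 90.1  96.7 104. ] N [-6.8 -0.   6.8]
```

```bash
echo '0 0 0 -10 -0.6 0.5 0 | 0 0 0 -15 0 0.3 0 | 0 0 0 -15 0 0 0 | 0 0 0 -15 0 0 0 | 0 0 0 -14 0 0 0 | 0 0 0 -10 0 0 0 | 0 0 0 -4 0 0 0 | 0 0 0 0 0 0 0 | 0 0 0 0 0 0 0 | 0 0 0 0 0 0 0' | python3 jog.py; python3 rel.py 619.6 66.8 161.2 17;echo '0 0 0 -2 0 0 0 | 0 0 0 -2 0 0 0 | 0 0 0 0 0 0 0 | 0 0 0 0 0 0 0' | python3 jog.py; python3 rel.py 619.6 66.8 161 17
```

```text
time_s: 21.67
eef_pos: [612.8, 64.6, 161.6]
tcp_rot: [-0.148, 0.989, 0.001, 0.001]
contact_force: [-0.5, -0.6, -1.6]
finger_gap: 0.384
grasp_force: 60.0
rv [0.002 0.001 0.001] d [-7.1  0.2  0.4] F [-0.51 -0.6  -1.56] t 21.67
time_s: 22.0
eef_pos: [617.6, 66.2, 161.7]
tcp_rot: [-0.148, 0.989, 0.001, 0.001]
contact_force: [-0.8, -0.4, -2.1]
finger_gap: 0.386
grasp_force: 60.0
rv [0.002 0.003 0.   ] d [-2.   0.   0.7] F [-0.79 -0.42 -2.09] t 22.0
```

```bash
for i in 1; do :; done; echo '0 0 0 -1.5 0 0.5 0 | 0 0 0 0 0 0 0 | 0 0 0 0 0 0 0' | python3 jog.py; echo '0 0 0 -1 0 0 0 | 0 0 0 0 0 0 0 | 0 0 0 0 0 0 0' | python3 jog.py;echo '0 0 0 -1 0 0 0 | 0 0 0 0 0 0 0 | 0 0 0 0 0 0 0' | python3 jog.py; echo '0 0 0 -1 0 0 0 | 0 0 0 0 0 0 0 | 0 0 0 0 0 0 0' | python3 jog.py
```

```text
time_s: 22.25
eef_pos: [619.0, 66.6, 161.1]
tcp_rot: [-0.148, 0.989, 0.001, 0.001]
contact_force: [-0.4, -0.2, -1.1]
finger_gap: 0.387
grasp_force: 60.0
time_s: 22.5
eef_pos: [619.8, 66.8, 161.1]
tcp_rot: [-0.148, 0.989, 0.001, 0.001]
contact_force: [-0.7, -0.7, -1.3]
finger_gap: 0.383
grasp_force: 60.0
time_s: 22.75
eef_pos: [620.2, 66.9, 161.1]
tcp_rot: [-0.148, 0.989, 0.001, 0.0]
contact_force: [-2.0, -1.2, 0.1]
finger_gap: 0.386
grasp_force: 60.2
time_s: 23.0
eef_pos: [620.9, 67.1, 161.0]
tcp_rot: [-0.148, 0.989, 0.001, 0.0]
contact_force: [-4.6, -1.4, 2.0]
finger_gap: 0.383
grasp_force: 60.3
```

```bash
echo '0 0 0 -1 0 0 0 | 0 0 0 0 0 0 0 | 0 0 0 0 0 0 0' | python3 jog.py; echo '0 0 0 -0.3 0 0 0 | 0 0 0 0 0 0 0 | 0 0 0 0 0 0 0' | python3 jog.py
```

```text
time_s: 23.25
eef_pos: [621.5, 67.3, 161.0]
tcp_rot: [-0.148, 0.989, 0.001, -0.0]
contact_force: [-5.8, -2.1, 2.5]
finger_gap: 0.389
grasp_force: 60.4
time_s: 23.5
eef_pos: [621.6, 67.3, 160.9]
tcp_rot: [-0.148, 0.989, 0.001, -0.001]
contact_force: [-5.8, -1.2, 2.9]
finger_gap: 0.382
grasp_force: 60.4
```

```bash
echo '0 0 0 -0.8 0 0 0 | 0 0 0 0 0 0 0 | 0 0 0 0 0 0 0 | 0 0 0 0 0 0 0' | python3 jog.py; echo '0 0 0 0 0 0 0 | 0 0 0 0 0 0 0 | 0 0 0 0 0 0 0' | python3 jog.py
```

```text
time_s: 23.83
eef_pos: [621.9, 67.4, 160.9]
tcp_rot: [-0.148, 0.989, 0.001, -0.001]
contact_force: [-7.2, -2.1, 3.2]
finger_gap: 0.384
grasp_force: 60.4
time_s: 24.08
eef_pos: [621.8, 67.4, 160.9]
tcp_rot: [-0.148, 0.989, 0.001, -0.001]
contact_force: [-6.8, -1.8, 3.0]
finger_gap: 0.385
grasp_force: 60.4
```

```bash
echo '0 0 0 1.5 0 0 0 | 0 0 0 1.5 0 0 0 | 0 0 0 0 0 0 0 | 0 0 0 0 0 0 0' | python3 jog.py
```

```text
time_s: 24.42
eef_pos: [620.9, 67.1, 161.0]
tcp_rot: [-0.148, 0.989, 0.001, 0.001]
contact_force: [-2.9, -1.5, -1.7]
finger_gap: 0.378
grasp_force: 59.9
```

```bash
echo '0 0 0 0.7 0 0 0 | 0 0 0 0 0 0 0 | 0 0 0 0 0 0 0.55 | 0 0 0 0 0 0 1 | 0 0 0 0 0 0 1 | 0 0 0 0 0 0 1 | 0 0 0 0 0 0 1 | 0 0 0 0 0 0 1 | 0 0 0 0 0 -10 1 | 0 0 0 0 0 -25 1 | 0 0 0 10 0 -30 1 | 0 0 0 20 0 -30 1 | 0 0 0 20 0 -10 1 | 0 0 0 0 0 0 1 | 0 0 0 0 0 0 1' | python3 jog.py
python3 - <<'E'
from plant import r, sensors, snapshot
from meas import *
d=snapshot("wrist");cv2.imwrite("pics/w8.png",d["img"][:,:,::-1]);np.savez("pics/w8.npz",**d)
E
python3 held.py pics/w8.npz 70 200 80 125; python3 rel.py 427 276.9 200 -0.5
```

```text
time_s: 25.67
eef_pos: [572.4, 51.8, 267.7]
tcp_rot: [-0.148, 0.989, 0.001, 0.002]
contact_force: [-0.3, -0.9, -0.8]
finger_gap: 1.005
grasp_force: 0.0
70.0 79 T [ 99.2 102.4 111.2] N [-48.1 -43.6  49.3]
78.0 39 T [ 98.9 103.7 113.4] N [-49.7 -46.9  49.4]
86.0 875 T [ 93.2 100.5 107.8] N [-47.2   8.6  47.2]
94.0 254 T [ 93.3 107.3 111.8] N [-48.9   9.6  48.6]
102.0 275 T [ 93.2 107.2 111.5] N [-48.8   8.4  48.8]
110.0 297 T [ 93.3 107.3 112.8] N [-48.9   9.1  49.3]
118.0 432 T [ 93.4 107.5 119.5] N [-48.9   8.   48.7]
126.0 330 T [ 93.3 107.3 113.5] N [-48.6   0.2  48.8]
134.0 373 T [ 93.2 107.3 113.9] N [-49.   12.2  49.2]
142.0 831 T [ 80.9 102.5 113.5] N [-47.5   0.1  48.2]
150.0 1446 T [ 93.  109.1 119.6] N [-49.   -0.7  49.7]
158.0 299 T [102.3 107.6 117.7] N [-48.7   0.1  47.4]
166.0 199 T [106.7 107.5 108.2] N [-16.4   0.1  16.7]
174.0 209 T [106.8 107.5 108.1] N [-16.6   0.1  16.8]
182.0 242 T [106.7 107.5 113.7] N [-16.3   0.1  16.7]
190.0 505 T [107.  111.8 119.3] N [-16.8   0.1  16.3]
rv [0.003 0.004 0.306] d [147.6 223.6  66.7] F [ 0.2  -0.05 -0.41] t 25.72
```

View pics/w8.png

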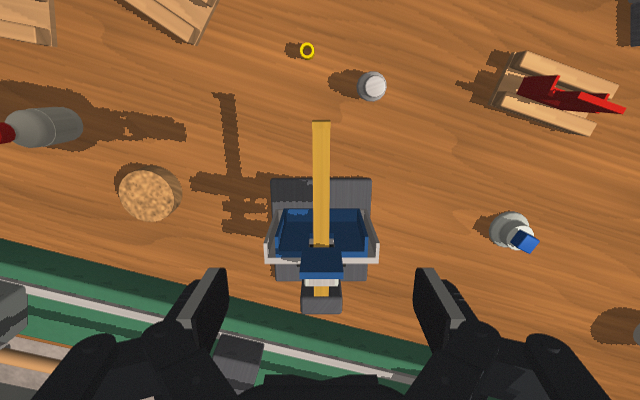

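The blue pan is nested flush in the big one, at (322,235). Now the red pan.

```bash
echo '0 0 0.102 0 0 0 1 | 0 0 0.102 0 0 0 1 | 0 0 0.102 0 0 0 1 | 0 0 0 20.5 32 3 1 | 0 0 0 20.5 32 3 1 | 0 0 0 20.5 32 3 1 | 0 0 0 21.5 32 10 1 | 0 0 0 21.5 32 15 1 | 0 0 0 21.5 32 15 1 | 0 0 0 21.5 32 15 1 | 0 0 0 0 0 0 1 | 0 0 0 0 0 0 1 | 0 0 0 0 0 0 1' | python3 jog.py; python3 rel.py 426.9 276.9 68 -0.5
```

```text
time_s: 26.8
eef_pos: [427.4, 277.5, 201.8]
tcp_rot: [0.004, 1.0, 0.001, 0.001]
contact_force: [0.2, -0.3, 0.5]
finger_gap: 0.997
grasp_force: 0.0
rv [0.002 0.001 0.   ] d [  0.5  -0.6 133.8] F [ 0.17 -0.27  0.51] t 26.8
```

```bash
echo '0 0 0 0 -0.5 20 1 | 0 0 0 0 0 35 1 | 0 0 0 0 0 35 1 | 0 0 0 0 0 25 1 | 0 0 0 0 0 12 1 | 0 0 0 0 0 5 1 | 0 0 0 0 0 0 1 | 0 0 0 0 0 0 1 | 0 0 0 0 0 0 1' | python3 jog.py; python3 rel.py 426.9 276.9 68 -0.5
```

```text
time_s: 27.55
eef_pos: [428.4, 277.4, 71.5]
tcp_rot: [0.005, 1.0, 0.002, 0.002]
contact_force: [-0.4, 0.8, -0.5]
finger_gap: 1.001
grasp_force: 0.0
rv [ 0.004  0.004 -0.001] d [ 1.5 -0.5  3.5] F [-0.37  0.84 -0.51] t 27.55
```

```bash
echo '0 0.003 0 1 -0.5 3 1 | 0 0 0 0 0 0 1 | 0 0 0 0 0 0 0 | 0 0 0 0 0 0 0 | 0 0 0 0 0 0 0 | 0 0 0 0 0 0 0 | 0 0 0 0 0 0 0 | 0 0 0 0 0 0 0 | 0 0 0 0 0 0 0 | 0 0 0 0 0 0 0' | python3 jog.py; echo '0 0 0 0 0 -15 0 | 0 0 0 0 0 -30 0 | 0 0 0 0 0 -35 0 | 0 0 0 0 0 -35 0 | 0 0 0 0 0 -12 0 | 0 0 0 0 0 0 0 | 0 0 0 0 0 0 0' | python3 jog.py; python3 rel.py 477 23.2 200 17
```

```text
time_s: 28.38
eef_pos: [426.4, 277.1, 68.0]
tcp_rot: [0.004, 1.0, 0.002, -0.0]
contact_force: [-0.7, 0.3, 5.3]
finger_gap: 0.548
grasp_force: 61.1
time_s: 28.97
eef_pos: [426.4, 276.5, 194.8]
tcp_rot: [0.004, 1.0, 0.002, -0.0]
contact_force: [-0.6, -0.3, -1.5]
finger_gap: 0.545
grasp_force: 61.8
rv [ 0.003  0.    -0.306] d [  25.7 -257.    -5.2] F [-0.59 -0.25 -1.46] t 28.97
```

```bash
echo '0 0 -0.102 0 0 0 0 | 0 0 -0.102 0 0 0 0 | 0 0 -0.102 0 0 0 0 | 0 0 0 3 -20 0 0 | 0 0 0 4 -35 0 0 | 0 0 0 4 -38 0 0 | 0 0 0 4 -38 0 0 | 0 0 0 4 -38 0 0 | 0 0 0 3 -38 0 0 | 0 0 0 2 -30 0 0 | 0 0 0 1.7 -20 0 0 | 0 0 0 0 0 0 0 | 0 0 0 0 0 0 0 | 0 0 0 0 0 0 0' | python3 jog.py; python3 rel.py 477 23.2 178 17
python3 - <<'E'
from plant import r, sensors, snapshot
from meas import *
d=snapshot("wrist");np.savez("pics/w9.npz",**d)
E
python3 held.py pics/w9.npz 120 230 -80 -20
```

```text
time_s: 30.13
eef_pos: [476.1, 24.2, 192.6]
tcp_rot: [-0.149, 0.989, 0.002, -0.001]
contact_force: [0.5, 0.7, -0.4]
finger_gap: 0.544
grasp_force: 61.9
rv [ 0.005 -0.002  0.002] d [-0.5 -1.2 14.6] F [ 0.47  0.72 -0.39] t 30.13
128.0 1424 T [-56.6 -50.2 -42.5] N [-25.3   0.7  28.4]
136.0 922 T [-56.6 -44.4 -42. ] N [-27.4   2.6  30.3]
144.0 869 T [-56.4 -42.2 -36.7] N [-27.1   1.3  30.6]
152.0 431 T [-56.6 -42.5 -39.1] N [-27.8  13.8  30.9]
160.0 485 T [-56.6 -42.5 -39.4] N [-28.   13.4  31. ]
168.0 551 T [-56.7 -42.5 -41.2] N [-28.  -10.5  31. ]
176.0 745 T [-56.5 -42.5 -41.8] N [-28.1   1.8  30.8]
184.0 1083 T [-56.4 -42.5 -41.7] N [-28.3   1.7  31.2]
192.0 921 T [-51.5 -42.3 -41.6] N [-25.4   1.2  27.8]
200.0 1484 T [-52.1 -42.5 -41.5] N [-33.7   1.4  36.6]
208.0 1766 T [-52.  -42.6 -41.6] N [-34.6   1.2  37.5]
216.0 3336 T [-52.  -42.  -35.5] N [-34.1   1.6  37. ]
224.0 1060 T [-52.2 -48.1 -30.5] N [-34.8  24.4  37.4]
```

```bash
echo '0.004 0 0 0 -1.3 8 0 | 0 0 0 0 0 6.5 0 | 0 0 0 0 0 0 0 | 0 0 0 0 0 0 0 | 0 0 0 0 0 0 0' | python3 jog.py
python3 rel.py 534.4 40.7 178 17
```

```text
time_s: 30.6
eef_pos: [477.3, 22.5, 179.0]
tcp_rot: [-0.148, 0.989, -0.0, -0.0]
contact_force: [0.6, -0.4, -0.2]
finger_gap: 0.545
grasp_force: 61.8
rv [-0.001 -0.001  0.001] d [-59.9   0.7   1. ] F [ 0.64 -0.42 -0.19] t 30.6
```

```bash
echo '0 0 0 -9.6 0.5 1 0 | 0 0 0 -15 0 0 0 | 0 0 0 -15 0 0 0 | 0 0 0 -12 0 0 0 | 0 0 0 -8.3 0 0 0 | 0 0 0 0 0 0 0 | 0 0 0 0 0 0 0 | 0 0 0 0 0 6 0 | 0 0 0 0 0 6 0 | 0 0 0 0 0 3.3 0 | 0 0 0 0 0 0 0 | 0 0 0 0 0 0 0' | python3 jog.py
python3 rel.py 614.1 65.1 162 17
python3 - <<'E'
from plant import r, sensors, snapshot
from meas import *
d=snapshot("wrist");np.savez("pics/w10.npz",**d)
E
python3 held.py pics/w10.npz 88 195 0 45
```

```text
time_s: 31.6
eef_pos: [534.0, 39.9, 162.4]
tcp_rot: [-0.148, 0.989, -0.0, -0.001]
contact_force: [0.4, 0.3, -1.3]
finger_gap: 0.543
grasp_force: 61.8
rv [-0.001 -0.001  0.001] d [-83.9   0.7   0.4] F [ 0.35  0.29 -1.31] t 31.6
96.0 105 T [ 3.2  3.6 12.5] N [-28.9   1.1  29.1]
104.0 1814 T [ 3.4 10.2 17.8] N [-27.7  -0.8  26.5]
112.0 438 T [ 3.3 17.4 21.1] N [-30.1  -9.5  28.7]
120.0 496 T [ 3.4 17.5 23.1] N [-29.7  -8.2  28.7]
128.0 487 T [ 3.4 17.5 20.3] N [-30.1 -12.5  29. ]
136.0 510 T [ 3.3 17.4 19.2] N [-29.8 -12.4  28.8]
144.0 1139 T [ 3.5 16.1 18.2] N [-29.4   0.4  28.7]
152.0 1261 T [ 0.5 17.3 18.2] N [-30.1  -0.6  29.4]
160.0 841 T [11.5 17.6 18.3] N [-23.7   0.4  23. ]
168.0 1370 T [ 7.9 17.5 18.3] N [-34.7  -0.6  34.4]
176.0 1711 T [ 7.9 17.4 18.3] N [-36.4   0.3  35.8]
184.0 2351 T [ 7.9 17.5 24.2] N [-36.2  -0.1  35.7]
192.0 2201 T [ 7.8 18.7 27.7] N [-36.1  -1.3  35.5]
```

```bash
echo '0 0 0 -10 0.5 0.3 0 | 0 0 0 -15 0 0 0 | 0 0 0 -15 0 0 0 | 0 0 0 -15 0 0 0 | 0 0 0 -14 0 0 0 | 0 0 0 -7 0 0 0 | 0 0 0 -3 0 0 0 | 0 0 0 0 0 0 0 | 0 0 0 0 0 0 0 | 0 0 0 0 0 0 0' | python3 jog.py; python3 rel.py 614.1 65.1 161.9 17;echo '0 0 0 -1.5 0 0 0 | 0 0 0 -1 0 0 0 | 0 0 0 0 0 0 0 | 0 0 0 0 0 0 0' | python3 jog.py; python3 rel.py 614.1 65.1 161.9 17
```

```text
time_s: 32.48
eef_pos: [609.0, 63.3, 162.4]
tcp_rot: [-0.148, 0.989, -0.001, -0.001]
contact_force: [0.3, 0.1, -0.5]
finger_gap: 0.546
grasp_force: 61.8
rv [-0.001 -0.001  0.   ] d [-5.4  0.3  0.5] F [ 0.3   0.15 -0.51] t 32.48
time_s: 32.82
eef_pos: [612.3, 64.4, 162.6]
tcp_rot: [-0.148, 0.989, -0.0, -0.0]
contact_force: [0.4, 0.1, -1.3]
finger_gap: 0.542
grasp_force: 61.8
rv [-0.001 -0.     0.001] d [-1.9  0.1  0.7] F [ 0.43  0.06 -1.34] t 32.82
```

```bash
echo '0 0 0 -1.3 0 0.5 0 | 0 0 0 0 0 0 0 | 0 0 0 0 0 0 0' | python3 jog.py; echo '0 0 0 -1 0 0 0 | 0 0 0 0 0 0 0 | 0 0 0 0 0 0 0' | python3 jog.py;echo '0 0 0 -1 0 0 0 | 0 0 0 0 0 0 0 | 0 0 0 0 0 0 0' | python3 jog.py; echo '0 0 0 -1 0 0 0 | 0 0 0 0 0 0 0 | 0 0 0 0 0 0 0' | python3 jog.py
```

```text
time_s: 33.07
eef_pos: [613.6, 64.9, 162.0]
tcp_rot: [-0.148, 0.989, -0.0, -0.0]
contact_force: [0.3, -0.2, -0.1]
finger_gap: 0.549
grasp_force: 61.8
time_s: 33.32
eef_pos: [614.2, 65.0, 161.9]
tcp_rot: [-0.148, 0.989, -0.0, -0.0]
contact_force: [-0.7, 0.3, -0.5]
finger_gap: 0.543
grasp_force: 61.9
time_s: 33.57
eef_pos: [614.4, 65.0, 161.8]
tcp_rot: [-0.148, 0.989, -0.001, -0.001]
contact_force: [-3.4, -1.1, 1.5]
finger_gap: 0.546
grasp_force: 61.9
time_s: 33.82
eef_pos: [615.1, 65.2, 161.8]
tcp_rot: [-0.148, 0.989, -0.001, -0.001]
contact_force: [-5.1, -1.0, 2.0]
finger_gap: 0.542
grasp_force: 62.0
```

```bash
echo '0 0 0 -1.4 0 0 0 | 0 0 0 0 0 0 0 | 0 0 0 0 0 0 0' | python3 jog.py; echo '0 0 0 -0.2 0 0 0 | 0 0 0 0 0 0 0 | 0 0 0 0 0 0 0 | 0 0 0 0 0 0 0 | 0 0 0 0 0 0 0' | python3 jog.py
```

```text
time_s: 34.07
eef_pos: [615.8, 65.4, 161.7]
tcp_rot: [-0.148, 0.989, -0.001, -0.002]
contact_force: [-6.6, -1.9, 3.6]
finger_gap: 0.542
grasp_force: 62.2
time_s: 34.48
eef_pos: [615.8, 65.4, 161.7]
tcp_rot: [-0.148, 0.989, -0.001, -0.002]
contact_force: [-6.6, -2.6, 4.0]
finger_gap: 0.547
grasp_force: 62.2
```

```bash
echo '0 0 0 -0.5 0 0 0 | 0 0 0 0 0 0 0 | 0 0 0 0 0 0 0 | 0 0 0 0 0 0 0 | 0 0 0 0 0 0 0 | 0 0 0 0 0 0 0 | 0 0 0 0 0 0 0' | python3 jog.py; echo '0 0 0 1.5 0 0 0 | 0 0 0 1.6 0 0 0 | 0 0 0 0 0 0 0 | 0 0 0 0 0 0 0' | python3 jog.py
```

```text
time_s: 35.07
eef_pos: [615.9, 65.5, 161.7]
tcp_rot: [-0.148, 0.989, -0.001, -0.003]
contact_force: [-8.2, -1.5, 4.9]
finger_gap: 0.545
grasp_force: 62.2
time_s: 35.4
eef_pos: [615.2, 65.3, 161.8]
tcp_rot: [-0.148, 0.989, -0.0, -0.0]
contact_force: [-4.0, -1.5, -0.6]
finger_gap: 0.546
grasp_force: 61.8
```

```bash
echo '0 0 0 1.0 0 0 0 | 0 0 0 0 0 0 0 | 0 0 0 0 0 0 0' | python3 jog.py; echo '0 0 0 0 0 0 0.7 | 0 0 0 0 0 0 1 | 0 0 0 0 0 0 1 | 0 0 0 0 0 0 1 | 0 0 0 0 0 0 1 | 0 0 0 0 0 0 1 | 0 0 0 0 0 -10 1 | 0 0 0 0 0 -25 1 | 0 0 0 10 0 -30 1 | 0 0 0 20 0 -30 1 | 0 0 0 20 0 -10 1 | 0 0 0 0 0 0 1 | 0 0 0 0 0 0 1' | python3 jog.py
python3 - <<'E'
from plant import r, sensors, snapshot
from meas import *
d=snapshot("wrist");cv2.imwrite("pics/w11.png",d["img"][:,:,::-1]);np.savez("pics/w11.npz",**d)
E
python3 held.py pics/w11.npz 70 200 80 125
```

```text
time_s: 35.65
eef_pos: [615.0, 65.2, 162.0]
tcp_rot: [-0.148, 0.989, -0.0, 0.0]
contact_force: [-1.7, -0.7, -1.6]
finger_gap: 0.542
grasp_force: 61.8
time_s: 36.73
eef_pos: [566.7, 50.2, 268.6]
tcp_rot: [-0.148, 0.989, -0.001, 0.001]
contact_force: [-0.2, 0.2, -0.2]
finger_gap: 1.002
grasp_force: 0.0
70.0 86 T [ 99.4 102.7 113.4] N [-49.6 -43.3  49.3]
78.0 45 T [ 99.3 103.3 113.4] N [-49.7 -46.8  49.5]
86.0 165 T [ 93.3  99.7 112.8] N [-48.9  32.8  49. ]
94.0 121 T [ 87.7  99.9 113.6] N [-49.3  20.2  49.3]
102.0 712 T [ 87.5  96.2 108.9] N [-47.6  -9.2  48.1]
110.0 290 T [ 87.5 101.6 113.9] N [-49.1   7.9  49. ]
118.0 422 T [ 87.6 102.  115.5] N [-48.4   7.8  48.7]
126.0 332 T [ 87.4 101.7 113.9] N [-49.  -12.8  49.1]
134.0 370 T [ 87.4 101.7 113.9] N [-48.5  12.   49.3]
142.0 760 T [ 80.9  99.2 113.8] N [-48.2  -0.   48.1]
150.0 1373 T [ 88.2 105.8 118.7] N [-49.1  -0.   49.6]
158.0 287 T [ 98.8 101.7 116.1] N [-47.9   0.   39. ]
166.0 263 T [101.  101.7 102.4] N [-23.4   0.   23.3]
174.0 297 T [101.  101.7 102.4] N [-23.4   0.   23.5]
182.0 379 T [101.  101.8 113.8] N [-23.3   0.8  23.6]
190.0 861 T [101.4 107.7 119.3] N [-23.2   0.1  22.6]
```

View pics/w11.png

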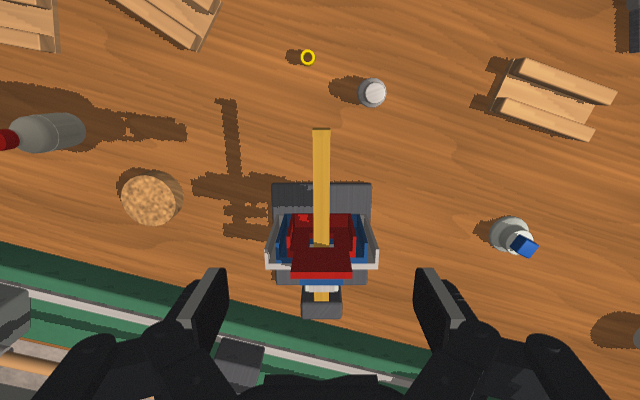

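All three pans hang nested and flush at (322,245), and the bystanders are where they were. Handing in.

```bash
python3 -c "
from plant import r, sensors, snapshot
print(r.job_done())"
```

```text
the job is handed in; nothing more can be done
None
```

The big, blue and red pans hang nested and snug on the bar in that order, each pressed home at about 7–8 N and let go, the other things on the bench were left alone, and the job was handed in at about 37 s (the hand-in returned no verdict).

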